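# Shut and lock the microscope lamp's filter drawer

## Robot

A 6-joint arm with a two-finger parallel gripper is mounted at the origin on the work surface. World frame = base frame: x ahead of the robot, y to its left, z up, the work surface at z = 0. Lengths are in m, angles in rad, forces in N, time in s.
With the tool pointing down it reaches from about 0.3 to 0.75 m from the base axis. Payload 8.5 kg.
Tool frame: the origin (TCP) lies between the finger pads; the fingertips stand 14 mm ahead of it and the grasp point (between the pads) lies 5 mm behind it (r.tip_extent is the distance from the TCP to the fingertips, in m); z points along the fingers, y is the line along which they close (so a half turn about z gives the same grasp; the last joint's range is limited). The gripper opens to 88 mm and grips with 3 to 60 N. Pads are 18 mm wide; open, the fingers measure 123 mm over their backs; the gripper's body (75 mm by 187 mm) begins 45 mm behind the grasp point.
Start: joints at [1.114, 0.381, 1.297, -0, 1.464, -0.215], TCP at [0.132, 0.534, 0.253] pointing down, gripper open.
Joint ranges: [-3.11, 3.11], [-0.89, 2.33], [0.22, 2.48], [-1.42, 4.56], [0.17, 2.85], [-2.88, 2.88]. Speed limits (rad/s): [2.39, 2.39, 3.14, 3.14, 3.14, 3.14].

## Interface

Orientations are given as a 3x3 rotation matrix whose columns are the frame's x, y, z axes.
In Python, from bench import r, solve_ik, capture, order, cut_out, status gives the robot as it stands. The module is installed in compiled form; this text tells all that it offers. Calls block until the motion is done:
- r.goto(position, orientation): joint-space move of the TCP to a pose.
- r.move_l(position, attitude=None, v=0.15): straight line of the TCP; attitude=None keeps the orientation; v is the mean speed in m/s.
- r.move_joints(angles): joint-space move.
- r.command_gripper(opening): opening from 0.0 (shut) to 1.0 (fully open); the grip force is fixed at half the most; returns when the fingers have stopped.
- r.hold(seconds).
- solve_ik(position, orientation): joint angles nearest the present ones, or None.
- capture(name): name is "side" or "top" or "wrist"; returns a dict with "color" (400x640x3 uint8, red, green, blue), "mtx" (3x3 intrinsics, pixels), "rvec" (rotation vector, rad) and "tvec" (3), from world to camera coordinates, as OpenCV has them. Camera axes: x right, y down, z forward; pixel columns grow to the right and rows downward; lengths in m; the calibration is good to about 2 mm. A picture is of the moment at which its call begins. There is no depth.
A pose or a line that the arm cannot do raises r.MotionError and nothing moves.
- order.sign_off(): hands the job in; it is judged then, once.
Trained networks look in the newest picture that a camera, given by its name, has taken for a name from the list of things; names that differ only in an ending like _2 or _b are one class to them, and where a whole thing is asked for, a point or a joint stands for the part that bears it (a point fixed in the world has none). Each returns a list of dicts, best first, with "confidence" (0 to 1); they miss things now and then, are a little off and sometimes report something else, mostly with a low value. They report only what shows in the picture. A call takes as long as a camera call. They do not tell look-alikes from the thing itself.
- cut_out(label, camera): "pixels" (400x640 bool, what is visible of it) and "extent" ([left, top, right, bottom] in pixels, round what is visible of it).
Readings, each from a call of its own:
- status.get_time_s(): time.
- status.get_joint_positions(): joint angles.
- status.get_dq(): joint speeds.
- status.get_tau(): joint torques, N m.
- status.get_position(): TCP position.
- status.get_eef_rot(): TCP orientation.
- status.get_contact_force(): force on the tool from outside, world axes, zero at the start.
- status.get_moment(): the same for the moment, N m.
- status.get_gripper_width(): opening from 0.0 (shut) to 1.0 (fully open).
- status.get_gripper_force(): force on a finger pad.
Only numpy, scipy, OpenCV 4.12 (cv2) and the standard library are available. Lean on these libraries where they do the work, as an engineer would, in place of code of your own. Each camera call takes 0.05 s, during which the arm holds its last target. There are 200 camera calls.

## Task

The lamp unit's filter drawer has been left open: push it fully home first, then use the flat-bladed driver to turn the slotted captive screw on the drawer's sloping front clockwise until it stops, with its slot in line with the two dark marks beside it. Finally stand the driver upright in its grey holder block again, shoulder down on the block, with the drawer still shut and the screw still tight, and do not knock or shift the other things on the bench.

Things in the scene. Friction and masses are not known exactly. Their poses are not given: they have to be found in the camera images.
- lamp_unit: cream lamp unit fixed to the bench, 220 deep (x) x 240 wide (y) x 108 high (a knob on top stands 14 more). Origin: on the bench at the middle of the foot of its front face; +x runs from the front face into the unit, z up. The drawer runs in it along x; the drawer's front stands out 55 from this face even when home.
- filter_drawer (a joint): how far the filter drawer is open, m: 0 = fully home against its stop, grows as it slides out along the unit's -x, at most 0.075. It slides stiffly (about 7 N) and stays where it is left. The drawer's front is a solid wedge 188 wide: an upright lip from 24 to 60 above the bench, then a face that slopes up away from the robot at 30 degrees, to 92 above the bench and 55 behind the lip.
- drawer_lip (a point): point on the drawer's upright front lip, mid width, 45 above the bench: a place to push. Axes as the lamp unit's; push along +x.
- lock_screw (a joint): angle of the captive screw, rad, growing clockwise as seen looking at its head: it starts slack somewhere from 0.1 to 0.4 and comes up against its stop, tight, at 1.35, where the slot lies level, in line with the two dark marks left and right of the head. Turning takes about 0.06 Nm; it stays where it is left.
- screw_slot (a point): middle of the floor of the slot of the steel screw head in the centre of the drawer's sloping face. z: the screw's axis, out of the face (30 degrees from vertical, leaning towards the lip side); x: along the slot, turns with the screw. Head diameter 26; slot 6.4 wide, 6 deep, open at both ends, its floor 3 above the face. Moves with the drawer.
- driver: flat-bladed driver, 145 long, 0.12 kg, standing upright in its holder. Origin: middle of the blade's tip; z runs up to the handle, x along the blade's width. Blade 16 wide (x) x 3.2 thick (y) x 14 long, shaft diameter 12, round black shoulder diameter 34 from 62 to 68 above the tip, dark grey square handle 26 x 26 from 68 to 145 above the tip, its sides square to x and y.
- driver_stand: grey block fixed to the bench, 70 x 70 x 66 high, with one upright round through hole of diameter 23 (mouth chamfered 3) in which the driver's shaft hangs by its shoulder, the tip 4 above the bench. Origin: centre of its underside. It may stand left or right of the lamp unit.
- tube_rack: another grey block of the same size, fixed, full of capped tubes, 80 high: not the holder. Origin: centre of its underside.
- well_plate: multi-well plate, 86 x 128 x 20, flat on the bench. Leave it alone. Origin: centre of its underside.
- petri_dishes: closed stack of petri dishes, diameter 90, height 34. Leave it alone. Origin: centre of its underside.
- reagent_bottle: brown bottle, diameter 66, height 150. Leave it alone. Origin: centre of its underside.
- tip_box: pipette tip box, 87 x 122 x 75. Leave it alone. Origin: centre of its underside.
- beaker: glass beaker, diameter 72, height 90. Leave it alone. Origin: centre of its underside.
- slide_box: flat white slide box, 100 x 170 x 35. Leave it alone. Origin: centre of its underside.
Not all that is in view belongs to the job. What is meant by the driver is not yellow, and is the larger of those in its own colour. Leave any pink look-alike of the driver_stand alone.

How it is judged:
By the outcome, as a careful person would: the job done as asked, in the order asked, and still so for the second after the job is handed in, with the robot touching nothing.
It also fails if it takes over 61 s, if anything falls off the work surface, if the arm or the gripper's body presses on something with over 40 N, if the wrist force passes 120 N, or if a joint passes its speed limit or range.

## Working session

There is one attempt and no reset: what is moved stays moved. The work goes in short steps, each a Python script; the robot and the scene stay as the last script left them, time stands still between calls to the robot, and variables do not carry over. Pictures are saved under pics/ and viewed, at most 10 in all, crops included, and the job is handed in when it is done.

```bash
ls; mkdir -p pics
python3 - <<'E'
from bench import *
import cv2,numpy as np
for c in("side","top"):
    d=capture(c);cv2.imwrite(f"pics/{c}0.png",d["color"][:,:,::-1])
    R=cv2.Rodrigues(d["rvec"])[0];print(c,(-R.T@np.ravel(d["tvec"])).round(3),R[2].round(2),d["mtx"][0,0])
    for l in("driver","driver_stand","lamp_unit","filter_drawer","lock_screw","tube_rack"):
        for o in cut_out(l,c)[:4]:print(l,round(o["confidence"],2),np.round(o["extent"]).tolist())
print(status.get_time_s())
E
```

```text
pics
side [1.283 0.791 0.896] [-0.56 -0.59 -0.59] 433.8160933500295
driver 0.74 [374.0, 243.0, 385.0, 270.0]
driver 0.71 [424.0, 233.0, 435.0, 270.0]
driver 0.51 [395.0, 213.0, 408.0, 240.0]
driver_stand 0.87 [463.0, 262.0, 504.0, 306.0]
driver_stand 0.81 [383.0, 232.0, 416.0, 266.0]
driver_stand 0.6 [442.0, 235.0, 472.0, 273.0]
driver_stand 0.58 [397.0, 212.0, 406.0, 242.0]
lamp_unit 0.87 [219.0, 192.0, 350.0, 288.0]
filter_drawer 0.96 [294.0, 192.0, 348.0, 230.0]
lock_screw 0.71 [213.0, 164.0, 236.0, 203.0]
tube_rack 0.77 [268.0, 157.0, 296.0, 183.0]
top [ 0.395 -0.021  1.686] [ 0.07 -0.   -1.  ] 476.182968503771
driver 0.61 [199.0, 206.0, 215.0, 216.0]
driver_stand 0.83 [186.0, 229.0, 220.0, 254.0]
driver_stand 0.78 [225.0, 200.0, 253.0, 225.0]
driver_stand 0.56 [158.0, 208.0, 184.0, 233.0]
driver_stand 0.18 [396.0, 143.0, 423.0, 164.0]
lamp_unit 0.73 [297.0, 171.0, 350.0, 203.0]
lamp_unit 0.71 [282.0, 91.0, 357.0, 206.0]
lamp_unit 0.56 [224.0, 197.0, 252.0, 225.0]
lamp_unit 0.29 [396.0, 145.0, 424.0, 164.0]
filter_drawer 0.63 [399.0, 144.0, 421.0, 163.0]
filter_drawer 0.58 [298.0, 170.0, 349.0, 203.0]
filter_drawer 0.28 [443.0, 173.0, 494.0, 206.0]
lock_screw 0.49 [320.0, 189.0, 324.0, 198.0]
tube_rack 0.75 [198.0, 126.0, 236.0, 159.0]
tube_rack 0.65 [388.0, 206.0, 416.0, 229.0]
0.7
```

Run:
```python
import cv2
a=cv2.imread("pics/side0.png")[130:330,190:530];b=cv2.imread("pics/top0.png")[80:280,140:510]
cv2.imwrite("pics/side1.png",cv2.resize(a,None,fx=2.35,fy=2.35,interpolation=2));cv2.imwrite("pics/top1.png",cv2.resize(b,None,fx=2.16,fy=2.16,interpolation=2))
```

```text
(no output)
```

View pics/side1.png

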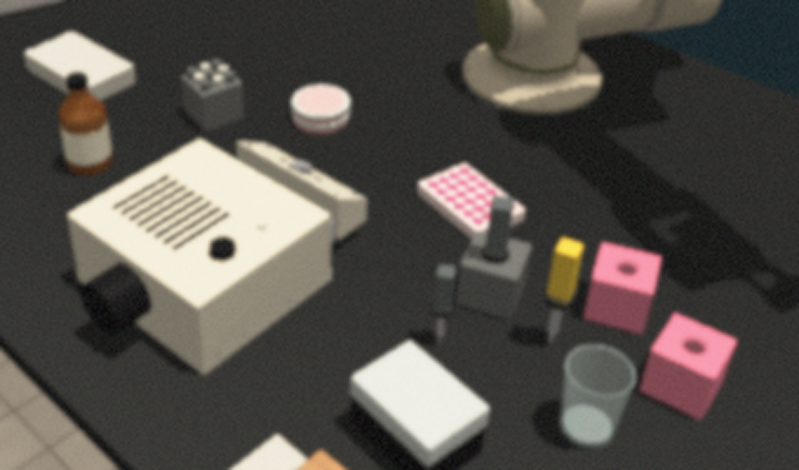

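View pics/top1.png

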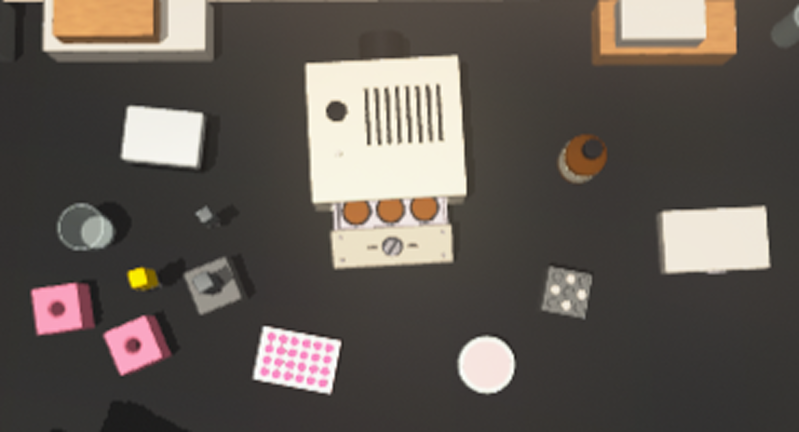

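The driver candidates are:
- The grey one in the grey block, top (236,210) / side (403,226).
- The small grey one, top (235,180) / side (379,256).
- The yellow one, top (206,209) / side (430,250).

The two pink blocks and the tube rack (top (402,215)) are look-alikes of the stand. I choose the larger grey driver in the grey block, and will check it in a close crop.

```bash
cat > h.py <<'E'
from bench import *
import cv2,numpy as np
def cam(d):
    R=cv2.Rodrigues(np.asarray(d["rvec"],float))[0];t=np.ravel(d["tvec"]);return d["mtx"],R,t
def ray(d,p):
    K,R,t=cam(d);return -R.T@t,R.T@np.linalg.inv(K)@np.array([p[0],p[1],1.])
def onz(d,p,z):
    c,v=ray(d,p);return c+v*(z-c[2])/v[2]
def tri(L):
    A=0;b=0
    for d,p in L:
        c,v=ray(d,p);v/=np.linalg.norm(v);M=np.eye(3)-np.outer(v,v);A=A+M;b=b+M@c
    X=np.linalg.solve(A,b);return X,[np.round(np.array(p)-proj(d,X)[0],1).tolist() for d,p in L]
def proj(d,X):
    K,R,t=cam(d);return cv2.projectPoints(np.atleast_2d(X).astype(float),np.asarray(d["rvec"],float),t,K,None)[0][:,0]
def down(yaw):  # tool x at yaw, pointing down
    c,s=np.cos(yaw),np.sin(yaw);return np.array([[c,s,0],[s,-c,0],[0,0,-1.]])
E
cat > m1.py <<'E'
from h import *
import pickle
s=capture("side");t=capture("top")
print("driver top",tri([(t,(236,210)),(s,(403,214))]))
for n,p,z in(("stand",(238,213),.066),("screw",(321.5,194),.08),("lipL",(294,201),.06),("lipR",(349,203),.06)):print(n,onz(t,p,z).round(3))
print(status.get_eef_rot().round(2).tolist())
pics={}
def go(p,R):
    try:r.goto(p,R)
    except r.MotionError as e:print("ME",p,e);return False
    return True
R0=down(0)
k=0
for nm,c in(("d",onz(t,(238,213),.1)),("s",onz(t,(321.5,194),.08))):
    for off in((-.09,0.03),(-.09,-.05)):
        q=[c[0]+off[0],c[1]+off[1],.33]
        if go(q,R0):
            d=capture("wrist");pics[nm+str(k)]=d;k+=1
            K,R,tt=cam(d);print(nm,k-1,"cam",(-R.T@tt).round(3),R[2].round(2),"tgt px",proj(d,c)[0].round(),np.round(q,3))
            for l in ("driver","driver_stand") if nm=="d" else ("lock_screw","filter_drawer"):
                for o in cut_out(l,"wrist")[:4]:print("  ",l,round(o["confidence"],2),np.round(o["extent"]).tolist(),(np.argwhere(o["pixels"]).mean(0)[::-1]).round(1))
pickle.dump(pics,open("pics.pkl","wb"))
if len(pics)>=3:
    ims=[v["color"][:,:,::-1] for v in pics.values()][::2][:2]
    cv2.imwrite("pics/w1.png",cv2.resize(np.vstack(ims),(800*0+480,600)))
print(status.get_time_s())
E
python3 m1.py
```

```text
driver top (array([0.46984449, 0.26916001, 0.15202231]), [[0.6, -0.5], [0.9, -0.0]])
stand [0.465 0.276 0.066]
screw [ 0.527 -0.008  0.08 ]
lipL [0.505 0.086 0.06 ]
lipR [ 0.497 -0.102  0.06 ]
[[-0.97, 0.24, -0.0], [0.24, 0.97, -0.0], [0.0, -0.0, -1.0]]
d 0 cam [0.457 0.301 0.461] [-0.32 -0.   -0.95] tgt px [344.  89.] [0.374 0.3   0.33 ]
   driver 0.85 [156.0, 76.0, 266.0, 123.0] [204.2  99.3]
   driver 0.82 [323.0, 67.0, 360.0, 101.0] [340.3  83.1]
   driver_stand 0.76 [104.0, 86.0, 196.0, 148.0] [143.8 114.9]
   driver_stand 0.73 [300.0, 45.0, 376.0, 127.0] [335.6  86.4]
   driver_stand 0.7 [206.0, 127.0, 280.0, 196.0] [243.2 159.5]
   driver_stand 0.33 [483.0, 0.0, 637.0, 64.0] [561.2  30.7]
d 1 cam [0.457 0.22  0.462] [-0.32  0.   -0.95] tgt px [270.  90.] [0.374 0.22  0.33 ]
   driver 0.93 [240.0, 65.0, 284.0, 105.0] [262.3  83.5]
   driver_stand 0.97 [37.0, 83.0, 142.0, 150.0] [ 82.5 115.9]
   driver_stand 0.87 [140.0, 128.0, 228.0, 197.0] [184.6 159.1]
   driver_stand 0.71 [233.0, 45.0, 309.0, 130.0] [273.4  87.2]
   driver_stand 0.16 [507.0, 17.0, 541.0, 46.0] [523.3  30.2]
s 2 cam [0.52  0.023 0.461] [-0.32  0.   -0.95] tgt px [343.  90.] [0.437 0.022 0.33 ]
   lock_screw 0.95 [331.0, 82.0, 354.0, 106.0] [342.6  91.2]
   filter_drawer 0.56 [257.0, 12.0, 428.0, 119.0] [341.3  65. ]
s 3 cam [ 0.52  -0.058  0.461] [-0.32  0.   -0.95] tgt px [273.  90.] [ 0.437 -0.058  0.33 ]
   lock_screw 0.63 [262.0, 83.0, 283.0, 104.0] [272.6  91.2]
   filter_drawer 0.97 [187.0, 13.0, 354.0, 120.0] [272.   64.9]
   filter_drawer 0.28 [263.0, 79.0, 286.0, 105.0] [272.8  90.8]
4.9917
```

Run:
```python
from h import *
import pickle
P=pickle.load(open("pics.pkl","rb"));a=P["d1"]["color"][20:210,30:350,::-1];b=P["s2"]["color"][0:140,220:460,::-1]
a=cv2.resize(a,(590,350),interpolation=2);b=cv2.resize(b,(428,249),interpolation=2)
im=np.zeros((600,590,3),np.uint8);im[:350]=a;im[350:599,:428]=b;cv2.imwrite("pics/w1.png",im)
```

```text
(no output)
```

View pics/w1.png

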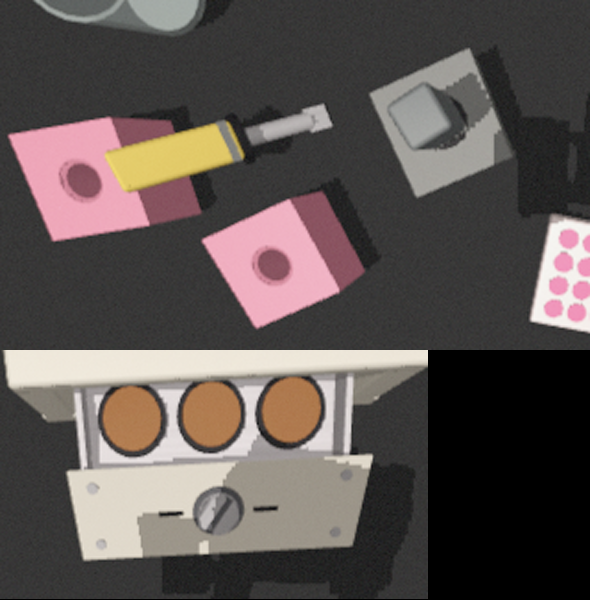

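The crop shows the grey square handle standing in the grey block, at crop (420,117), so the choice holds. The drawer is open, with the slot leaning "/" at crop (218,510). I'll push the drawer first, watching the force.

```bash
cat > push.py <<'E'
from h import *
import pickle
P=pickle.load(open("pics.pkl","rb"));d=P["s2"];t=capture("top")
a,b=onz(d,(266.5,118),.06),onz(d,(416,109),.06);print("lip",a.round(4),b.round(4),np.hypot(*(a-b)[:2]))
e,f=onz(t,(285.5,173.5),.108),onz(t,(355.5,170.5),.108);print("face",e.round(3),f.round(3),np.hypot(*(e-f)[:2]))
yaw=np.arctan2(-(a-b)[0],(a-b)[1]);print("yaw",yaw, np.arctan2(-(e-f)[0],(e-f)[1]))
u=np.array([np.cos(yaw),np.sin(yaw),0]);m=(a+b)/2;print("open est",((e+f)/2-m)@u-.055)
R=down(yaw);r.command_gripper(0.)
s=m-u*.05;s[2]=.15;r.goto(s,R);s[2]=.053;r.move_l(s,v=.2)
f0=np.array(status.get_contact_force());print("f0",f0.round(1),status.get_time_s())
c=s.copy();log=[]
for i in range(60):
    c=c+u*(.008 if i<4 else .004);r.move_l(c,v=.08)
    F=-(np.array(status.get_contact_force())-f0)@u;log.append((round(float((c-m)@u),3),round(float(F),1)))
    if F>22:break
    if (c-m)@u>.09:print("far");break
print(log,status.get_time_s())
r.move_l(c-u*.02,v=.1)
c=c-u*.03;c[2]=.25;r.move_l(c,v=.25);print(status.get_position(),status.get_time_s())
E
python3 push.py
```

```text
lip [0.4941 0.0857 0.06  ] [ 0.5052 -0.1005  0.06  ] 0.1864753573446289
face [0.594 0.111 0.108] [ 0.603 -0.122  0.108] 0.23366097587930834
yaw 0.059618899202609855 0.036711059110168635
open est 0.04375852672794036
f0 [0.1 0.9 1. ] 7.75
[(-0.042, 0.1), (-0.034, 0.2), (-0.026, 0.6), (-0.018, 0.4), (-0.014, -0.2), (-0.01, -0.1), (-0.006, 3.9), (-0.002, 5.3), (0.002, 5.4), (0.006, 4.1), (0.01, 4.1), (0.014, 3.7), (0.018, 4.2), (0.022, 4.8), (0.026, 4.3), (0.03, 4.3), (0.034, 5.3), (0.038, 24.6)] 12.25
[ 0.50745121 -0.0068053   0.24884028] 13.5417
```

```bash
cat > m2.py <<'E'
from h import *
import pickle
V={}
def snap(n,labs):
    d=capture("wrist");V[n]=d
    for l in labs:
        o=cut_out(l,"wrist");d[l]=o
        for q in o[:2]:print(n,l,round(q["confidence"],2),np.round(q["extent"]).tolist())
yaw=.045
p=np.array([.52,-.03,.25]);r.goto(p,down(yaw));snap("s0",["lock_screw","filter_drawer"])
p[1]=.03;r.goto(p,down(yaw));snap("s1",["lock_screw","filter_drawer"])
r.command_gripper(1.)
p=np.array([.43,.24,.33]);r.goto(p,down(0));snap("d0",["driver","driver_stand"])
p[1]=.31;r.goto(p,down(0));snap("d1",["driver","driver_stand"])
pickle.dump(V,open("v2.pkl","wb"))
tiles=[V[k]["color"][:300,:,::-1] for k in("s0","s1","d0","d1")]
cv2.imwrite("pics/m2.png",cv2.resize(np.vstack([np.hstack(tiles[:2]),np.hstack(tiles[2:])]),(800,375),interpolation=3))
print(status.get_time_s())
E
python3 m2.py
```

```text
s0 lock_screw 0.71 [278.0, 124.0, 307.0, 148.0]
s0 filter_drawer 0.84 [187.0, 98.0, 395.0, 158.0]
s1 lock_screw 0.6 [342.0, 125.0, 368.0, 153.0]
s1 lock_screw 0.34 [43.0, 162.0, 164.0, 255.0]
s1 filter_drawer 0.65 [255.0, 104.0, 465.0, 163.0]
d0 driver 0.93 [289.0, 1.0, 364.0, 44.0]
d0 driver 0.88 [262.0, 119.0, 302.0, 156.0]
d0 driver_stand 0.79 [65.0, 127.0, 154.0, 193.0]
d0 driver_stand 0.64 [164.0, 166.0, 245.0, 237.0]
d1 driver 0.9 [330.0, 121.0, 368.0, 162.0]
d1 driver 0.77 [346.0, 0.0, 418.0, 45.0]
d1 driver_stand 0.95 [306.0, 98.0, 376.0, 172.0]
d1 driver_stand 0.85 [216.0, 167.0, 288.0, 234.0]
17.4083
```

View pics/m2.png

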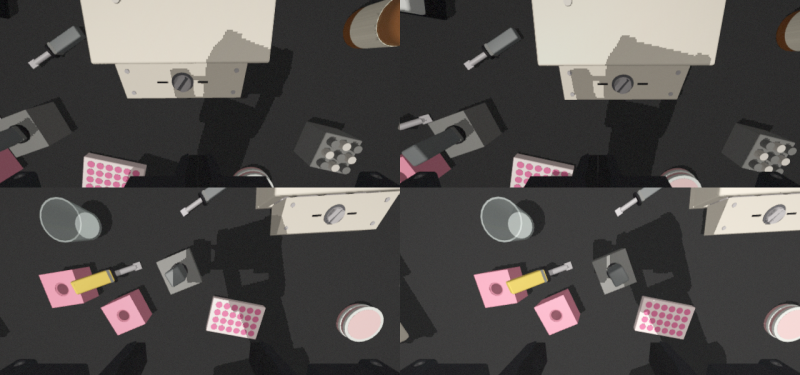

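The drawer now sits shut against the unit. The screw is at about (290,136) in s0 and (355,138) in s1. The driver handle is at (282,138) in d0 and (349,141) in d1. Next I'll fit the poses from the masks and rectify the screw face.

```bash
cat > fit.py <<'E'
from h import *
import pickle
from scipy.optimize import differential_evolution as DE
V=pickle.load(open("v2.pkl","rb"))
def box(x,y,yaw,h,z0,z1):
    c,s=np.cos(yaw),np.sin(yaw)
    return np.array([[x+c*a-s*b,y+s*a+c*b,z] for a in(-h,h) for b in(-h,h) for z in(z0,z1)])
def sil(d,Xs):
    m=np.zeros((400,640),np.uint8)
    for X in Xs:
        P=proj(d,X).astype(np.float32);cv2.fillConvexPoly(m,np.round(cv2.convexHull(P)*16).astype(np.int32),1,lineType=8,shift=4)
    return m>0
def pick(d,l,X):
    p=proj(d,X)[0];L=[o for o in d[l] if o["confidence"]>.2]
    o=min(L,key=lambda o:np.hypot((o["extent"][0]+o["extent"][2])/2-p[0],(o["extent"][1]+o["extent"][3])/2-p[1]));return np.asarray(o["pixels"])
views=[V["d0"],V["d1"]];c0=np.array([.47,.27,.11])
MD=[pick(d,"driver",c0) for d in views];MS=[pick(d,"driver_stand",[.465,.275,.06])|m for d,m in zip(views,MD)]
th=np.linspace(0,2*np.pi,24)
def drv(x,y,yaw,dz=0):
    sh=np.array([[x+.017*np.cos(t),y+.017*np.sin(t),z+dz] for t in th for z in(.066,.072)])
    return [box(x,y,yaw,.013,.072+dz,.149+dz),sh]
iou=lambda a,b:(a&b).sum()/(a|b).sum()
f=lambda q:-np.mean([iou(sil(d,drv(*q)),m) for d,m in zip(views,MD)])
if __name__=="__main__":
    D=DE(f,[(.44,.5),(.24,.3),(0,np.pi/2),(-.015,.015)],seed=1,maxiter=60,polish=False);print("driver",D.x.round(4),D.fun)
    g=lambda q:-np.mean([iou(sil(d,[box(q[0],q[1],q[2],.035,0,.066+q[3])]+drv(*D.x)),m) for d,m in zip(views,MS)])
    S=DE(g,[(.43,.5),(.24,.31),(0,np.pi/2),(-.015,.015)],seed=1,maxiter=60,polish=False);print("stand",S.x.round(4),S.fun)
    L=[]
    for k in("s0","s1"):
        m=np.asarray(V[k]["lock_screw"][0]["pixels"]);L.append((V[k],np.argwhere(m).mean(0)[::-1]+0.))
    X,res=tri(L);print("screw head",X.round(4),res)
    out=[]
    for d,ms in zip(views,MD):
        im=np.ascontiguousarray(d["color"][:,:,::-1]);
        q=proj(d,[D.x[0],D.x[1],.08])[0].astype(int);x0,y0=max(q[0]-55,0),max(q[1]-50,0)
        z=cv2.resize(im[y0:y0+100,x0:x0+110],None,fx=3.5,fy=3.5,interpolation=2)
        for B in(box(*D.x[:3],.013,.149+D.x[3],.149+D.x[3])[::2],box(*S.x[:3],.035,.066,.066)[::2]):
            p=(proj(d,B[[0,1,3,2]])-[x0,y0]+.5)*3.5;cv2.polylines(z,[p.astype(int)],True,(0,255,0),1)
        out.append(z)
    yaw=.045;u=np.array([np.cos(yaw),np.sin(yaw),0]);v=np.array([-np.sin(yaw),np.cos(yaw),0])
    n=-.5*u+np.array([0,0,np.cos(np.pi/6)]);e=np.cos(np.pi/6)*u+np.array([0,0,.5])
    sc=[]
    for k in("s0","s1"):
        d=V[k];G=[X+a*e-b*v for a,b in((.03,-.03),(.03,.03),(-.03,.03),(-.03,-.03))]
        H=cv2.getPerspectiveTransform(proj(d,np.array(G)).astype(np.float32),np.float32([[0,0],[240,0],[240,240],[0,240]]))
        sc.append(cv2.warpPerspective(d["color"][:,:,::-1].copy(),H,(240,240),flags=2))
    top=np.hstack(out);bot=np.hstack(sc);im=np.zeros((600,max(top.shape[1],bot.shape[1]),3),np.uint8);im[:top.shape[0],:top.shape[1]]=top;im[360:,:480]=bot
    cv2.imwrite("pics/fit.png",im)
E
python3 fit.py
```

```text
driver [ 0.4674  0.2746  0.5164 -0.0148] -0.5075046320083454
stand [ 0.4668  0.2764  0.3901 -0.0017] -0.8410302347326113
screw head [ 0.5687 -0.0047  0.0803] [[0.0, -0.2], [-0.0, 0.2]]
```

View pics/fit.png

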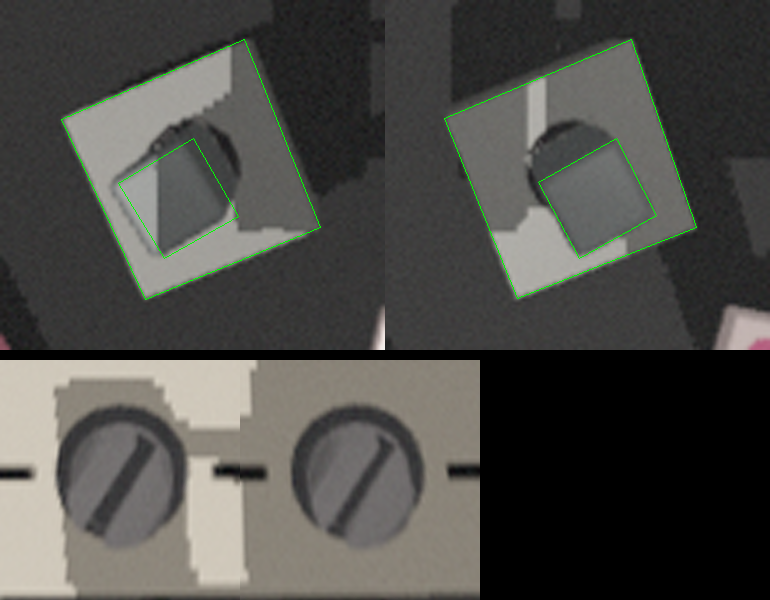

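The stand fit is very good: centre (0.467, 0.276), yaw 0.39. The slot lies about 61° from level, so the screw is at about 0.29 rad. The marks come out level for a unit yaw of about 0.045. Before grasping I'll check which wrist angles allow the whole turn.

```bash
cat >> h.py <<'E'
YAW=.045;U=np.array([np.cos(YAW),np.sin(YAW),0]);VV=np.array([-np.sin(YAW),np.cos(YAW),0]);Z=np.array([0,0,1.])
N=-.5*U+np.cos(np.pi/6)*Z;E_=np.cos(np.pi/6)*U+.5*Z
SX=np.array([.5687,-.0047,.0803])-.0015*N-.001*E_   # slot floor estimate
def Rs(phi): # tool down the screw axis; tool x at angle phi in face plane, ccw from level (right = -VV) seen from outside
    x=np.cos(phi)*(-VV)+np.sin(phi)*E_;z=-N;return np.stack([x,np.cross(z,x),z],1)
E
python3 - <<'E'
from h import *
for k in range(4):
    row=[]
    for a in (1.07,.7,.3,0,-.3):
        q=solve_ik(SX+.112*N,Rs(a+k*np.pi/2));row.append(None if q is None else np.round(q,2).tolist())
    print(k,[x and x[5] for x in row],row[0],row[-1])
for k in range(-2,2):
    q=solve_ik([.469,.2745,.115],down(.516+k*np.pi/2));print("grasp",k,None if q is None else np.round(q,2))
print(status.get_joint_positions())
E
```

```text
0 [1.43, 1.8, 2.2, 2.5, 2.8] [-0.33, 0.25, 1.87, 0.36, 0.56, 1.43] [-0.33, 0.25, 1.87, 0.36, 0.56, 2.8]
1 [-0.14, 0.23, 0.63, 0.93, 1.23] [-0.33, 0.25, 1.87, 0.36, 0.56, -0.14] [-0.33, 0.25, 1.87, 0.36, 0.56, 1.23]
2 [-1.71, -1.34, -0.94, -0.64, -0.34] [-0.33, 0.25, 1.87, 0.36, 0.56, -1.71] [-0.33, 0.25, 1.87, 0.36, 0.56, -0.34]
3 [None, None, -2.51, -2.21, -1.91] None [-0.33, 0.25, 1.87, 0.36, 0.56, -1.91]
grasp -2 [ 0.31  0.51  1.52 -0.    1.11 -1.78]
grasp -1 None
grasp 0 [ 0.31  0.51  1.52 -0.    1.11  1.37]
grasp 1 [ 0.31  0.51  1.52 -0.    1.11 -0.2 ]
[ 3.99223668e-01  3.01052098e-01  1.19640581e+00 -2.26539902e-04
  1.64439111e+00  1.97143037e+00]
```

```bash
cat > grasp.py <<'E'
from h import *
import pickle
R=down(.516+np.pi/2);p=np.array([.469,.2745,.24])
r.command_gripper(.62);r.goto(p,R);p[2]=.114;r.move_l(p,v=.15)
r.command_gripper(0.);print("w",status.get_gripper_width(),status.get_gripper_force(),status.get_contact_force().round(1))
p[2]=.26;r.move_l(p,v=.15);print("w",status.get_gripper_width(),status.get_contact_force().round(2),status.get_position(),status.get_time_s())
d=capture("wrist");s=capture("side");pickle.dump((d,s),open("v3.pkl","wb"))
tip=p-[0,0,.11];q=proj(d,tip)[0];qs=proj(s,tip)[0];print("tip px",q,qs)
def crop(im,q,w,h,f):
    x,y=int(np.clip(q[0]-w,0,640-2*w)),int(np.clip(q[1]-h,0,400-2*h));print(x,y);return cv2.resize(im["color"][y:y+2*h,x:x+2*w,::-1],None,fx=f,fy=f,interpolation=2)
cv2.imwrite("pics/g.png",np.hstack([crop(d,q,80,80,2.5),crop(s,qs,40,40,5)]))
E
python3 grasp.py
```

```text
w 0.29263308606788413 29.9997913883999 [-0.4 -0.1  1.9]
w 0.29211449818837937 [ 0.36 -0.31 -0.3 ] [0.46868854 0.27437881 0.2590688 ] 22.6
tip px [318.17416153 205.47608275] [403.7726246  215.30912644]
238 125
363 175
```

View pics/g.png

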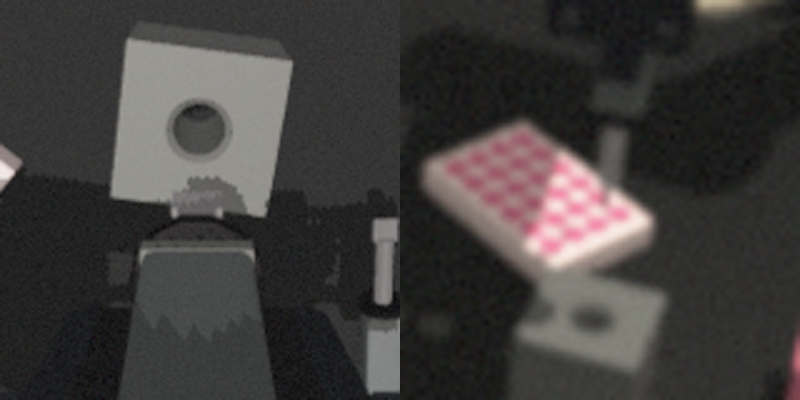

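The driver is held: width 25.7 mm, and the blade shows at wrist crop (197,212), its 16 mm width lying along the image horizontal, i.e. tool y. The stand hole shows at crop (199,131). I'll move to hover over the slot and look.

```bash
cat > hover.py <<'E'
from h import *
import pickle
d,s=pickle.load(open("v3.pkl","rb"));print("hole",onz(d,(317.6,177.4),.066).round(4))
A=1.07;R=Rs(A+np.pi/2)
r.goto(SX+(.110+.05)*N,R);r.move_l(SX+(.110+.022)*N,v=.1)
d=capture("wrist");pickle.dump(d,open("v4.pkl","wb"))
print(status.get_position(),(SX+.132*N).round(4),status.get_contact_force().round(2),status.get_time_s())
P=np.array([SX+.022*N,SX,SX+.009*N,SX+.006*N+.013*(np.cos(A)*-VV+np.sin(A)*E_),SX+.006*N-.013*(np.cos(A)*-VV+np.sin(A)*E_)]);q=proj(d,P);print(q.round(1).tolist())
x,y=int(q[1][0]-60),int(q[1][1]-60);z=cv2.resize(d["color"][y:y+120,x:x+120,::-1],None,fx=5,fy=5,interpolation=2);print(x,y)
cv2.imwrite("pics/h.png",z)
E
python3 hover.py
```

```text
hole [0.4674 0.2765 0.066 ]
[ 0.5027515  -0.00724989  0.19308188] [ 0.5027 -0.0077  0.1928] [-0.49  0.41 -1.46] 24.2917
[[318.2, 204.2], [318.1, 196.1], [318.1, 199.3], [333.0, 198.2], [303.3, 198.2]]
258 136
```

View pics/h.png

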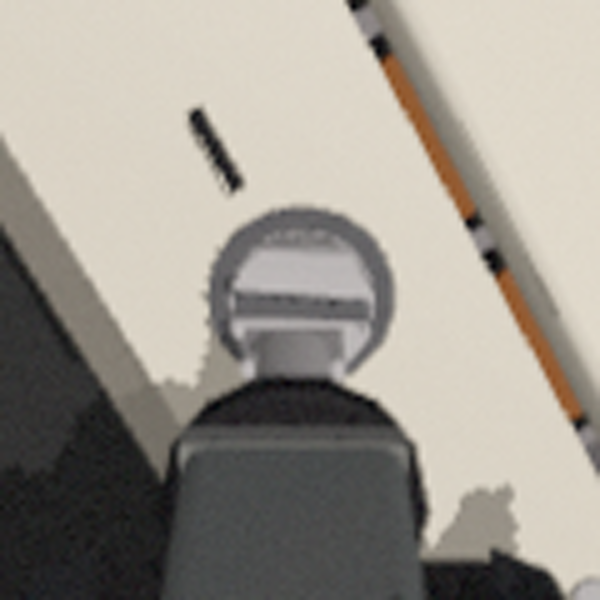

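The slot (crop (301,305)) and blade tip (crop (295,332)) agree with prediction to about 1 px. The slot is about 0.06 rad further clockwise than I assumed, and 1 mm along tool y. I'll insert under force watch.

```bash
cat > ins.py <<'E'
from h import *
A=1.01;R=Rs(A+np.pi/2);P0=SX+.001*R[:,1]
r.move_l(P0+.130*N,R,v=.1)
f0=status.get_contact_force();m0=status.get_moment();log=[]
for h in [.0075,.006,.005,.004,.003,.002,.001,0,-.001,-.002,-.003]:
    r.move_l(P0+(.110+h)*N,v=.05);F=(status.get_contact_force()-f0);log.append((h,(F@R).round(1).tolist()))
    if F@N>8:break
print(log,status.get_time_s(),status.get_gripper_width());print(m0@R,status.get_moment()@R)
E
python3 ins.py
```

```text
[(0.0075, [-0.4, 0.2, 1.6]), (0.006, [-0.4, 1.5, 0.5]), (0.005, [-0.7, -0.2, 1.3]), (0.004, [0.3, 0.8, -0.9]), (0.003, [0.3, 0.5, 0.6]), (0.002, [-0.3, 1.2, 0.8]), (0.001, [-0.8, 0.4, 0.7]), (0, [0.8, 0.9, 0.7]), (-0.001, [0.4, -0.4, -6.8]), (-0.002, [-1.8, -1.8, -20.1])] 27.1917 0.29209091531065573
[ 0.28392646 -0.2764911   0.00605471] [ 0.97879008 -0.67378091 -0.05133413]
```

Seated in the slot. Now I'll turn it.

```bash
cat > turn.py <<'E'
from h import *
A=1.01;R=Rs(A+np.pi/2);P0=SX+.001*R[:,1]
r.move_l(P0+.1093*N,v=.05)
print("f",(status.get_contact_force()@R).round(1))
q0=np.array(status.get_joint_positions());m0=status.get_moment()@R[:,2];log=[]
for k in range(1,16):
    q=q0.copy();q[5]+=.1*k;r.move_joints(q);Rn=status.get_eef_rot()
    m=status.get_moment()@Rn[:,2];log.append((round(A-.1*k,2),round(float(m),3)))
    if k>8 and abs(m)>.25:break
print(log);print((status.get_contact_force()@Rn).round(1),status.get_gripper_width(),status.get_time_s())
E
python3 turn.py
```

```text
f [-0.7 -0.9 -6.3]
[(0.91, -0.009), (0.81, 0.005), (0.71, -0.068), (0.61, -0.071), (0.51, -0.028), (0.41, -0.05), (0.31, -0.056), (0.21, -0.052), (0.11, -0.011), (0.01, -0.0), (-0.09, -0.005), (-0.19, -0.053), (-0.29, -0.084), (-0.39, -0.205), (-0.49, -0.511)]
[-2.4  1.8 -6.8] 0.28907177193866124 31.1917
```

```bash
cat > out.py <<'E'
from h import *
import pickle
q=np.array(status.get_joint_positions());q[5]-=.40;r.move_joints(q)
Rn=status.get_eef_rot();print("m",(status.get_moment()@Rn).round(3),(status.get_contact_force()@Rn).round(1))
p=np.array(status.get_position());r.move_l(p+.035*N,v=.12)
d=capture("wrist");t=capture("top");pickle.dump((d,t),open("v5.pkl","wb"));print(status.get_time_s(),status.get_gripper_width())
y,x=136,238;cv2.imwrite("pics/o.png",np.hstack([cv2.resize(d["color"][y:y+120,x:x+160,::-1],(640,480),interpolation=2)]))
E
python3 out.py
```

```text
m [-0.03  -0.394 -0.021] [-0.7  0.2 -5. ]
32.2083 0.29235472429129505
```

View pics/o.png

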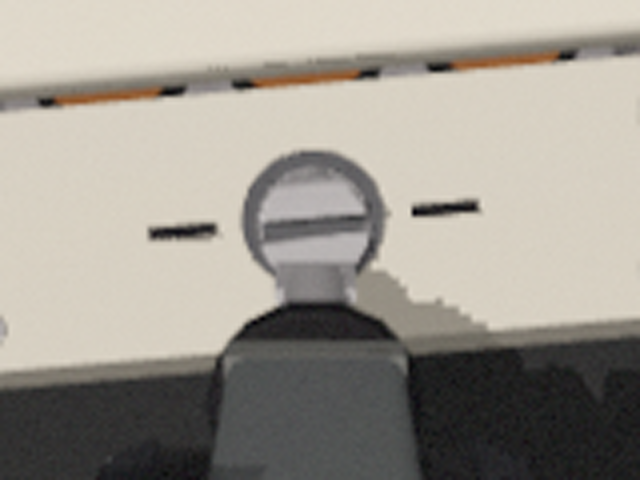

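The slot (crop (263,235)–(365,220)) is nearly in line with the marks, about (183,232) and (445,208). I'll rectify the face to measure the difference properly.

```bash
cat > rect.py <<'E'
from h import *
import pickle,sys
def rect(d,n,L=.04,S=400):
    C=SX+n*N
    G=np.array([C+a*E_-b*VV for a,b in((L/2,-L/2),(L/2,L/2),(-L/2,L/2),(-L/2,-L/2))])
    H=cv2.getPerspectiveTransform(proj(d,G).astype(np.float32),np.float32([[0,0],[S,0],[S,S],[0,S]]))
    return cv2.warpPerspective(d["color"][:,:,::-1].copy(),H,(S,S),flags=2)
if __name__=="__main__":
    d=pickle.load(open("v5.pkl","rb"))[0]
    a=rect(d,.006);b=rect(d,-.003,.06)
    g=cv2.cvtColor(a,6)
    for c in range(140,270,15): # darkest row near the slot centre per column, sub-pixel
        col=g[150:250,c].astype(float);w=np.clip(np.percentile(col,60)-25-col,0,None);print(c,round(float((w*np.arange(150,250)).sum()/max(w.sum(),1)),1),end="; ")
    gb=cv2.cvtColor(b,6);ys,xs=np.nonzero(gb<70)
    for lo,hi in((0,130),(270,400)):
        k=(xs>=lo)&(xs<hi)&(abs(ys-200)<60);print("mark",k.sum(),xs[k].mean().round(1),ys[k].mean().round(1))
    cv2.imwrite("pics/r.png",np.hstack([a,b]))
E
python3 rect.py
```

```text
140 192.6; 155 191.2; 170 191.1; 185 191.3; 200 192.1; 215 191.4; 230 190.0; 245 190.2; 260 189.3; mark 494 19.6 203.3
mark 661 360.8 209.1
```

View pics/r.png

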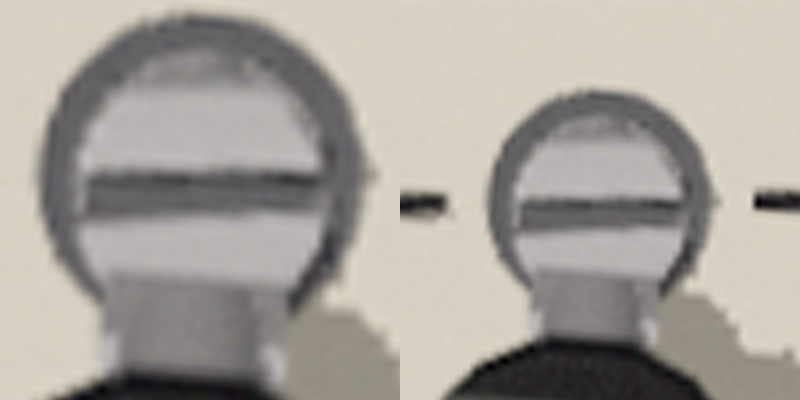

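The slot is level with the marks to within about 1°, and the stop torque (0.5 Nm) was far above the turning torque. I'll put the driver back.

```bash
cat > back.py <<'E'
from h import *
import pickle
p=np.array(status.get_position());r.move_l(p+[-.04,0,.05],v=.15)
R=down(.516+np.pi/2);p=np.array([.468,.2755,.25]);r.goto(p,R)
d=capture("wrist");print("tip px",proj(d,p-[0,0,.11])[0],"hole",proj(d,[.4673,.2765,.066])[0])
p[2]=.20;r.move_l(p,v=.12);f0=status.get_contact_force()
p[2]=.125;r.move_l(p,v=.1);print((status.get_contact_force()-f0).round(1));log=[]
while p[2]>.108:
    p[2]-=.0015;r.move_l(p,v=.04);F=(status.get_contact_force()-f0);log.append((round(p[2],4),F.round(1).tolist()))
    if F[2]>5:break
print(log);r.command_gripper(.62);r.hold(.3)
p[2]=.27;r.move_l(p,v=.15);r.goto([.40,.2,.33],down(0));r.hold(.3)
s=capture("side");d=capture("wrist");t=capture("top");print(status.get_time_s())
a=cv2.resize(s["color"][140:290,190:450,::-1],(572,330),interpolation=2)
b=cv2.resize(d["color"][0:160,150:640,::-1],(572,187),interpolation=2)
cv2.imwrite("pics/end.png",np.vstack([a,b]))
E
python3 back.py
```

```text
tip px [317.67039816 204.6571962 ] hole [317.38112687 180.32576612]
[ 0.5 -0.3 -0.2]
[(np.float64(0.1235), [0.3, 0.4, 0.4]), (np.float64(0.122), [0.1, 0.2, -0.8]), (np.float64(0.1205), [0.8, 0.3, 0.4]), (np.float64(0.119), [0.2, 0.2, -0.3]), (np.float64(0.1175), [0.8, 0.4, -0.5]), (np.float64(0.116), [0.7, 0.4, 0.4]), (np.float64(0.1145), [0.3, 1.4, -0.4]), (np.float64(0.113), [-3.0, -0.8, 11.4])]
41.7083
```

View pics/end.png

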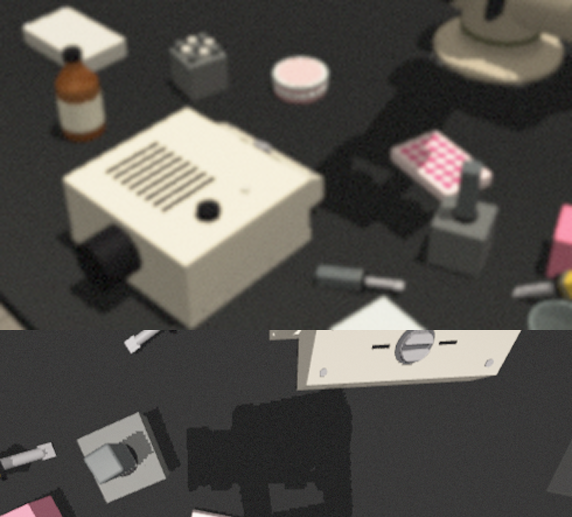

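The final view shows the drawer shut, the slot level with its marks at (415,347), and the driver upright in the grey block at (468,190). The block took the load at z = 0.113, about the height of the grasp (0.114), so the shoulder is down. The two spare look-alike drivers were standing at the start. They were already lying down in the first wrist views for the yellow one, and before the grasp for the small grey one. The arm had been nowhere near them by then. Nothing else has shifted, so I'm handing in.

```bash
python3 -c "
from bench import *
print(order.sign_off(),status.get_time_s())"
```

```text
the job is handed in; nothing more can be done
the job is handed in; nothing more can be done
```

The job is handed in at about 42 s on the robot clock: drawer pushed home, screw turned to its stop with the slot in line with the marks to about 1°, and driver back upright in its grey holder; the two spare drivers (yellow and small grey) toppled early on with the arm not near them, and I left them lying.

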